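Cock the spring kicker on the science bench

ROBOT

A 6-joint arm with a two-finger parallel gripper is mounted at the origin on the work surface. World frame = base frame: x ahead of the robot, y to its left, z up, the work surface at z = 0. Lengths are in m, angles in rad, forces in N, time in s.
With the tool pointing down it reaches from about 0.325 to 0.85 m from the base axis. Payload 4.4 kg.
Tool frame: the origin (TCP) lies midway between the tips of the shut fingers; the grasp point (between the pads) lies 19 mm behind it; z points along the fingers, y is the line along which they close (so a half turn about z gives the same grasp; the last joint's range is limited). The gripper opens to 94 mm and grips with 3 to 60 N. Pads are 16 mm wide; open, the fingers measure 119 mm over their backs; the gripper's body (75 mm by 177 mm) begins 78 mm behind the grasp point.
Start: joints at [0.997, 0.207, 1.542, -0, 1.393, -0.15], TCP at [0.236, 0.524, 0.205] pointing down, gripper open.
Joint ranges: [-2.73, 2.73], [-0.86, 2.22], [0.23, 2.46], [-1.11, 4.25], [0.08, 2.63], [-2.82, 2.82]. Speed limits (rad/s): [2.79, 2.79, 3.14, 3.14, 3.14, 3.14].

INTERFACE

Orientations are given as a rotation vector (axis times angle).
In Python, from workcell import * gives the robot as it stands.
- The arm moves only by the tool jog_arm, never from a script. Its argument "plan" is a list that holds one entry, the list of rows, each a list of 7 numbers: the shift along the tool's x, y, z in m, then the turn, a rotation vector about the tool's x, y, z in rad, then the opening, from 0 (shut) to 1 (fully open). In form: [[[x, y, z, ax, ay, az, hand], ...]]. A call has 1 to 20 rows; each row is the pose to reach, as a shift and turn from the pose commanded when the call began, along the tool's axes at that moment; what a row does not reach only later rows make up. A row lasts 1/12 s, in which the tool goes at most 41.7 mm and 7.16 degrees, less where a joint would pass 70% of its speed; a pose out of reach is approached as far as the arm can. A call with a gripper value outside its range is refused whole. The fingers move at their own pace and stop on an object; "squeeze" is the grip in N (left out, the last holds). Time passes only in rows, so rows that repeat a pose let the fingers close. It gives the time, the measured TCP pose, the force, the opening and the grip force at its end, in the units of the state.
- get_state(): the state, without advancing time (a new reading comes with each control period).
- get_image(name): name is "side" or "top"; returns a dict with "pixels" (400x640x3 uint8, red, green, blue), "depth" (400x640 float32, m along the optical axis (not along the pixel's ray), 0 where there is no reading), "camera_matrix" (3x3 intrinsics, pixels), "dist_coeffs" ([k1, k2, p1, p2, k3] as OpenCV has them; the pictures are not rectified), "view" (4x4, takes a point from world to camera coordinates). Camera axes: x right, y up, looking along -z (the intrinsics and any distortion apply to the point x, -y, -z); pixel columns grow to the right and rows downward; lengths in m; the calibration is good to about 2 mm. A picture is of the moment at which its call begins.
- close_job(): hands the job in; it is judged then, once.
The state is a dict: "time_s": time; "joint_positions": joint angles; "qd": joint speeds; "effort": joint torques, N m; "tool_pos": TCP position; "eef_rot": TCP orientation; "force": force on the tool from outside, world axes, zero at the start; "moment": the same for the moment, N m; "gripper_width": finger opening in m; "gripper_force": force on a finger pad.
Only numpy, scipy, OpenCV 4.12 (cv2) and the standard library are available. Lean on these libraries where they do the work, as an engineer would, in place of code of your own. Each camera call takes 0.05 s, during which the arm holds its last target. There are 200 camera calls.

TASK

Cock the spring kicker for the next demonstration: draw its sprung arm back towards the robot by the upright post, tuck the arm's nose down under the lip of the steel catch, and ease it on until the catch carries the arm, then let go. The catch is a hair trigger: do not trip it, do not let the arm fly forward at any time, and leave the other things on the bench where they stand.

Things in the scene. Friction and masses are not known exactly. Their poses are not given: they have to be found in the camera images.
- swing (a joint): Turn of the kicker's arm about its upright swing axis, rad: 0 = at rest, fully forward; grows as the arm is drawn back (clockwise from above) to a hard stop at 0.94. The return spring pulls it forward with 0.33 N m at 0, rising 0.6 N m per rad: about 5 N at the post at 0.70.
- swing_axis (a point): Point on the arm's upright swing axis (steel pin on the plywood board, 270 x 300 x 12 mm, screwed down), 60 mm above the bench. Its x axis is the way the kicker shoots, z is up. The arm reaches out from the axis to the robot's right: along -y of this frame at swing 0.45, ahead of that (towards +x) at smaller values.
- post_top (a point): Centre of the top of the black upright grip post: round, 14 mm thick, 55 mm tall above the aluminium arm bar (12 mm wide, 10 mm high), 150 mm from the swing axis. 120 mm above the bench with the arm level, about 136 mm with the arm tipped up as it stands when left alone.
- nose (a point): Nose centre where the catch takes it, 190 mm from the swing axis: a round steel rod 8 mm thick, from the post out to 210 mm. A second spring holds the arm tipped nose-up by 0.11 rad (nose 81 mm above the bench); about 7 N down at the post (10 N felt when it is gripped hard) levels it on a hard stop (nose 60 mm, post 16 mm lower). Let go, it springs up again.
- catch_middle (a point): Where the nose centre would rest in the catch if the catch stood mid-way in its draw-length setting (swing 0.70): 190 mm from the swing axis, 60 mm above the bench. The catch is in fact clamped up to 0.1 rad (19 mm) either way along the arc about that axis; this setting is not measured: find it by feel or by eye.
- board_mark (a point): Point on the board under catch_middle. The catch is an upright steel hook 16 mm wide, 7 mm thick; its 6.5 mm lip sticks out backwards (the way the arm is drawn). Lip underside 67 mm, top 72 mm above the bench: the nose passes over it tipped up, under it when level (3 mm spare). To get down past it the nose must be 8 mm or more behind its rest. Caught on the lip's end is not hooked.
- catch (a joint): Forward tilt of the catch, rad; 0 = upright on its stop, held there by an over-centre spring. It safely carries the arm's own spring and stays upright, but pushing the post on forward against it with some 2 to 3 N makes it give way; past about 0.1 rad it flips over and the arm flies. Let go before the nose is well under the lip, the nose jumps up over the catch and the arm flies too.
- microscope: Cream microscope, 210 x 150 x 310 mm, 3 kg, loose; origin under the centre of its foot. Leave alone.
- slide_box: Open black slide box with cork inlay, 170 x 120 x 32 mm, loose; origin under its centre. Leave alone.
- beaker: Glass beaker, 72 mm diameter, 95 mm high, loose; origin under its centre. Leave alone.
- skittle: Small wooden skittle, 42 mm diameter, 92 mm high, loose, beside the kicker; origin under its centre. Leave alone.

How it is judged:
By the outcome, as a careful person would: the job done as asked, in the order asked, and still so for the second after the job is handed in, with the robot touching nothing.
It also fails if it takes over 72 s, if anything falls off the work surface, if the arm or the gripper's body presses on something with over 40 N, if the wrist force passes 120 N, or if a joint passes its speed limit or range.

## Working session

There is one attempt and no reset: what is moved stays moved. The work goes in short steps, Python scripts to look and compute and a tool call to move; the robot and the scene stay as the last step left them, time stands still between calls to the robot, and variables do not carry over. Pictures are saved under pics/ and viewed, at most 10 in all, crops included, and the job is handed in when it is done.

Besides the shell and the picture viewer there is one more tool, called after "Request:" by a JSON object that holds its "api" and its "payload". jog_arm: Moves the arm, as the interface text tells. Its arguments: {"type":"object","properties":{"plan":{"type":"array"},"squeeze":{"type":"number"}},"required":["plan"]}

```bash
mkdir -p pics; ls; cat > h.py <<'E'
from workcell import *
import numpy as np, cv2
from scipy.spatial.transform import Rotation as R
def ray(im,u,v):
    p=cv2.undistortPoints(np.array([[[u,v]]],float),np.array(im["camera_matrix"]),np.array(im["dist_coeffs"]))[0,0]
    V=np.array(im["view"]); d=V[:3,:3].T@np.array([p[0],-p[1],-1]); c=-V[:3,:3].T@V[:3,3]
    return c,d
def at_z(im,u,v,z):
    c,d=ray(im,u,v); return c+d*(z-c[2])/d[2]
def at_d(im,u,v):
    c,d=ray(im,u,v); return c+d*im["depth"][int(v),int(u)]
def proj(im,P):
    V=np.array(im["view"]); q=(V[:3,:3]@np.array(P,float).T).T+V[:3,3]; q=q*[1,-1,-1]
    return cv2.projectPoints(q,np.zeros(3),np.zeros(3),np.array(im["camera_matrix"]),np.array(im["dist_coeffs"]))[0][:,0]
def save(im,n,box=None,s=1):
    p=im["pixels"][...,::-1]
    if box: p=p[box[1]:box[3],box[0]:box[2]]
    cv2.imwrite(f"pics/{n}.png",cv2.resize(p,None,fx=s,fy=s,interpolation=cv2.INTER_CUBIC))
E
python3 - <<'E'
from h import *
import pickle
s=get_state(); print(s)
for n in("top","side"):
    im=get_image(n); save(im,n+"0"); pickle.dump(im,open(n+"0.pkl","wb")); print(n,im["view"])
E
```

```text
pics
{'time_s': 0.0, 'joint_positions': array([ 9.96473354e-01,  2.07398698e-01,  1.54293996e+00, -2.39870039e-06,
        1.39348557e+00, -1.50466440e-01]), 'qd': array([-3.41766429e-04,  8.91330342e-04, -2.76482317e-04, -7.37094065e-04,
       -3.57864250e-06,  9.02945351e-04]), 'effort': array([ 5.58770626e-04, -3.70883381e+01, -2.81414688e+01,  6.97945920e-02,
        3.60760116e-02, -1.45940121e-04]), 'tool_pos': array([0.23603939, 0.52344198, 0.20430954]), 'eef_rot': array([-0.66065265, -3.07053341,  0.00327817]), 'force': array([ 0.1482565 , -0.44502943,  0.45804996]), 'moment': array([ 0.00504087, -0.04306381,  0.03960508]), 'gripper_force': 0.0, 'gripper_width': 0.09413657512664307}
top [[-0.00388448 -0.99999057  0.00194025 -0.02547032]
 [ 0.98666316 -0.00351695  0.16273736 -0.56141393]
 [-0.16272901  0.00254652  0.98666752 -1.05380455]
 [ 0.          0.          0.          1.        ]]
side [[-0.99829604 -0.05678288  0.01344317  0.53695415]
 [ 0.04999711 -0.71355367  0.69881431 -0.10475128]
 [-0.03008826  0.69829568  0.71517679 -1.570254  ]
 [ 0.          0.          0.          1.        ]]
```

View pics/top0.png

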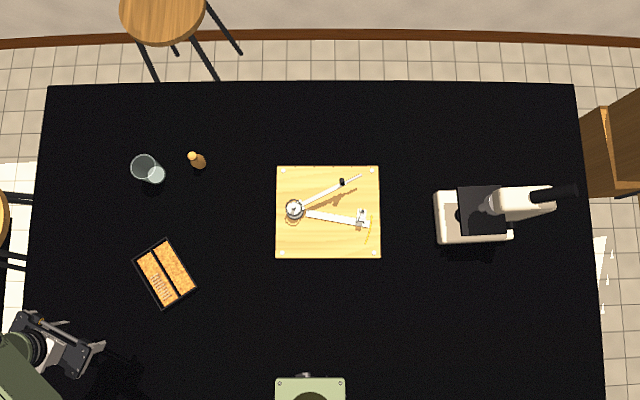

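View pics/side0.png

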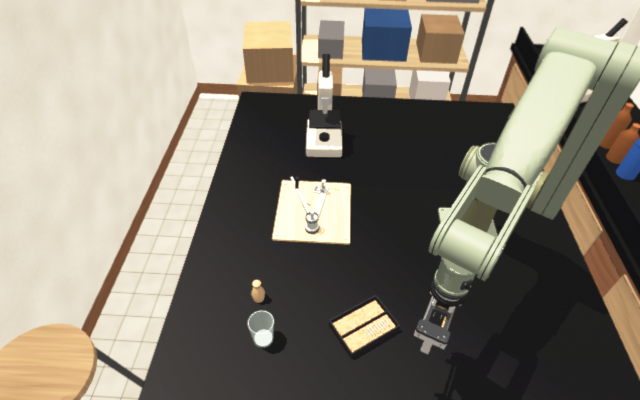

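The top view shows the pin at about (294,209), the post top at (342,182), the nose tip at (361,175) and the catch at about (362,217). The skittle, beaker and box are well to the left, and the microscope is to the right. I'll enlarge the kicker.

```bash
python3 - <<'E'
from h import *
import pickle
t=pickle.load(open("top0.pkl","rb")); s=pickle.load(open("side0.pkl","rb"))
save(t,"topc",(270,155,390,265),6); save(s,"sidec",(265,165,365,255),8)
E
```

```text
(no output)
```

View pics/topc.png

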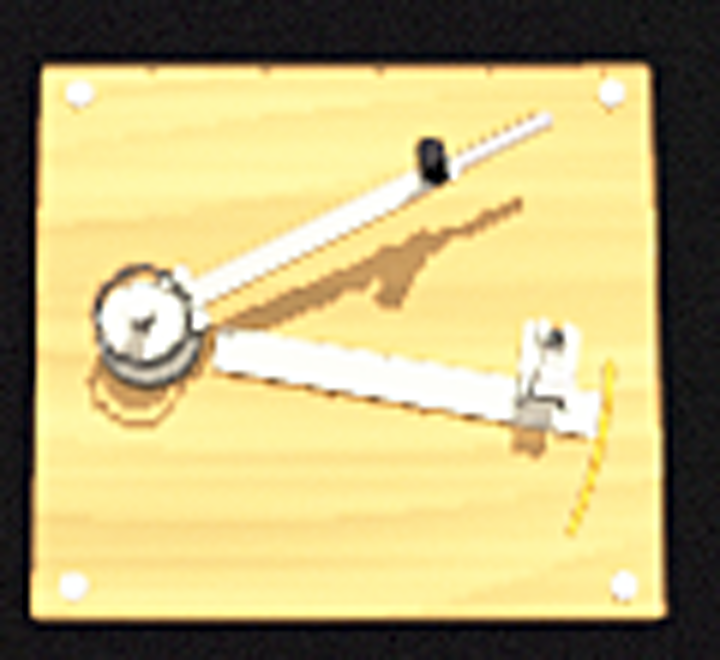

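View pics/sidec.png

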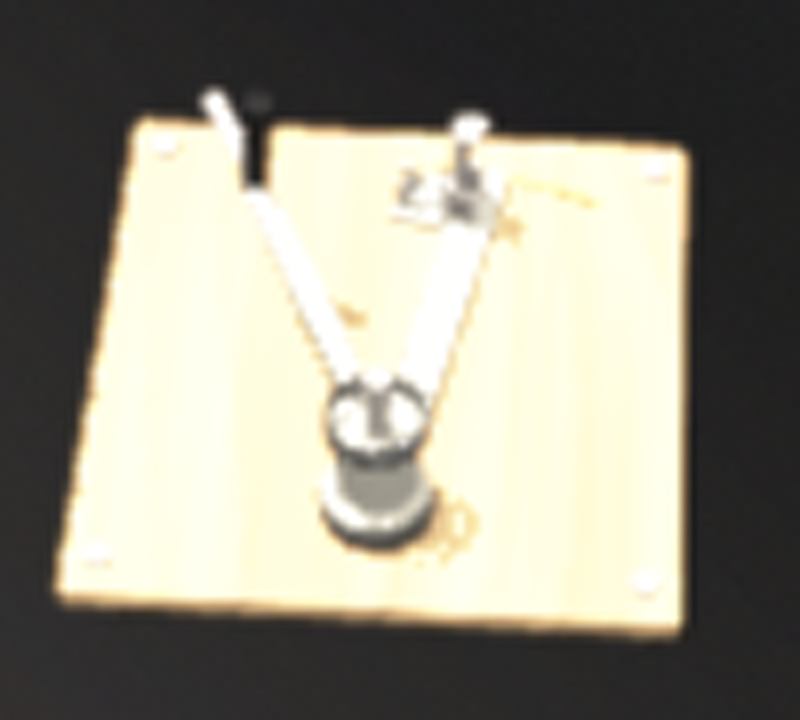

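Top crop: pin head at (145,318), post top about (431,150), nose tip (548,120), catch top about (548,340) at the end of the white slat, and board screws at the corners. The side crop agrees, with the post top at (258,102) and the catch top at (470,125).

```bash
python3 - <<'E'
from h import *
import pickle
np.set_printoptions(precision=4,suppress=True)
t=pickle.load(open("top0.pkl","rb")); s=pickle.load(open("side0.pkl","rb"))
T=lambda u,v,z:at_z(t,270+u/6-.5+.08,155+v/6-.5+.08,z)
S=lambda u,v,z:at_z(s,265+u/8-.5+.06,165+v/8-.5+.06,z)
print("cams",ray(t,0,0)[0],ray(s,0,0)[0])
def tri(a,b):
    c1,d1=ray(t,270+a[0]/6-.42,155+a[1]/6-.42); c2,d2=ray(s,265+b[0]/8-.44,165+b[1]/8-.44)
    k=np.linalg.lstsq(np.c_[d1,-d2],c2-c1,rcond=None)[0]; p=c1+k[0]*d1;q=c2+k[1]*d2
    return (p+q)/2,np.linalg.norm(p-q)
for n,p in dict(FL=(79,93),FR=(612,95),BL=(73,587),BR=(624,584),cFL=(40,64),cFR=(652,64),cBL=(30,620),cBR=(665,620)).items(): print(n,T(*p,.012))
for n,p in dict(FL=(165,145),FR=(97,553),BL=(655,167),BR=(645,582)).items(): print("side",n,S(*p,.012))
print("post",T(431,148,.136),S(258,102,.136),tri((431,148),(258,102)))
print("nose tip",T(548,121,.083),S(212,98,.083))
print("pin", [T(145,318,z) for z in(.07,.08,.09)],S(376,410,.08),tri((145,318),(376,410)))
print("catchtop",T(548,340,.072),S(470,125,.072),tri((548,338),(470,125)))
for n,(x0,y0,x1,y1) in dict(pin=(138,310,152,326),post=(426,140,440,150),catch=(540,330,560,345)).items():
    print(n,[at_d(t,u,v) for u in range(270+x0//6,271+x1//6) for v in range(155+y0//6,156+y1//6)][:6])
E
```

```text
cams [ 0.3823 -0.0248  1.1312] [0.494  1.0522 1.189 ]
FL [0.6806 0.0779 0.012 ]
FR [ 0.6788 -0.1834  0.012 ]
BL [0.4398 0.0781 0.012 ]
BR [ 0.4401 -0.183   0.012 ]
cFL [0.6954 0.0972 0.012 ]
cFR [ 0.6945 -0.2036  0.012 ]
cBL [0.4243 0.0983 0.012 ]
cBR [ 0.423 -0.202  0.012]
side FL [ 0.6788 -0.1849  0.012 ]
side FR [0.6799 0.0756 0.012 ]
side BL [ 0.439  -0.1863  0.012 ]
side BR [0.4403 0.0758 0.012 ]
post [ 0.6224 -0.0865  0.136 ] [ 0.6213 -0.0851  0.136 ] (array([ 0.622 , -0.0865,  0.135 ]), np.float64(0.001265244099772799))
nose tip [ 0.6478 -0.1436  0.083 ] [ 0.6493 -0.1436  0.083 ]
pin [array([0.5591, 0.0412, 0.07  ]), array([0.5574, 0.0405, 0.08  ]), array([0.5558, 0.0399, 0.09  ])] [0.5599 0.0447 0.08  ] (array([0.5592, 0.0407, 0.0754]), np.float64(0.0019506922499280045))
catchtop [ 0.548  -0.1426  0.072 ] [ 0.5287 -0.1455  0.072 ] (array([ 0.538 , -0.1403,  0.0796]), np.float64(0.01937460502473826))
pin [array([0.5595, 0.0417, 0.0937]), array([0.5558, 0.0413, 0.0996]), array([0.553 , 0.0413, 0.0997]), array([0.5525, 0.0421, 0.0863]), array([0.5586, 0.0387, 0.0985]), array([0.5557, 0.0387, 0.0996])]
post [array([ 0.6255, -0.0854,  0.1369]), array([ 0.6221, -0.0852,  0.14  ]), array([ 0.621 , -0.0855,  0.1336]), array([ 0.6253, -0.0879,  0.1378]), array([ 0.6222, -0.0878,  0.1397]), array([ 0.6198, -0.0878,  0.1384])]
catch [array([ 0.5573, -0.1442,  0.0351]), array([ 0.5542, -0.144 ,  0.0364]), array([ 0.5549, -0.1464,  0.0134]), array([ 0.5575, -0.1471,  0.0341]), array([ 0.5548, -0.1473,  0.0325]), array([ 0.5521, -0.1473,  0.0316])]
```

```bash
python3 - <<'E'
from h import *
import pickle
np.set_printoptions(precision=4,suppress=True,linewidth=200)
t=pickle.load(open("top0.pkl","rb")); s=pickle.load(open("side0.pkl","rb"))
for n,im,(a,b,c,d) in(("top",t,(352,205,372,232)),("side",s,(310,172,332,196))):
    P=np.array([[at_d(im,u,v) for u in range(a,c)] for v in range(b,d)])
    print(n,a,b); print("z mm"); print((P[...,2]*1000).astype(int))
    Q=P.reshape(-1,3); Q=Q[(Q[:,2]>.045)&(Q[:,2]<.09)]; print(Q)
# slat midline from depth 14..30mm
A=np.array([.558,.042])
for u in range(306,372,4):
    print(u,[(v,*(at_d(t,u,v)*1000).round(0)) for v in range(208,232) if .0165<at_d(t,u,v)[2]<.03])
E
```

```text
top 352 205
z mm
[[  11   11   11   11   13   15   14   10   11   11   10   11   13   12    8   12   12   11   12   12]
 [   9   10   14   12   12   11   14   12   11   10   10   14   10   15   15    9   13    9   11   10]
 [  10    9   12   12   14   11   13   15    8   13   10   14   12   14   10    8   12    8   10   13]
 [  14   13   11    7   10   12   14   10   12   11    9   16   14   10   15   12   12   12   15   14]
 [  12   14    7   10   11   15   20 1131   35   14   11   13   37   16   12   10   14   12    8   11]
 [  13   15   14   11   12   20   20   25   35   34   30   15   36   18   19   11   14   14   12   11]
 [  10   11   13   13    9   18   19   27   36   32   36   21   33   20   10    9   13   13   12   12]
 [  14   16    9   14    9   19   13   18   13   31   35   23   28   20   10   16   12   12   13   15]
 [  12   12   14   11   14   21   18   18   19   33   31   16   19   21   10   12   10   12    9   15]
 [   9   13    9   14   11   18   19   18   19   34   16   16   17   13   15   11   14   10    8    9]
 [  13   11   13   13   14   17   19   16   19   38  
[... 12738 characters left out ...]
t64(516.0), np.float64(-151.0), np.float64(20.0)), (226, np.float64(513.0), np.float64(-150.0), np.float64(22.0))]
366 [(210, np.float64(560.0), np.float64(-163.0), np.float64(19.0)), (221, np.float64(528.0), np.float64(-163.0), np.float64(18.0)), (222, np.float64(525.0), np.float64(-162.0), np.float64(21.0)), (223, np.float64(522.0), np.float64(-162.0), np.float64(23.0)), (224, np.float64(519.0), np.float64(-162.0), np.float64(18.0)), (225, np.float64(516.0), np.float64(-161.0), np.float64(25.0)), (226, np.float64(513.0), np.float64(-162.0), np.float64(21.0)), (227, np.float64(510.0), np.float64(-162.0), np.float64(21.0))]
370 [(225, np.float64(517.0), np.float64(-174.0), np.float64(17.0))]
```

The geometry agrees: axis ≈ (0.558, 0.042), board yaw ≈ 0, and the catch top spans x 0.521 to 0.536, so its rest swing is ≈ 0.63. Next I'll work out the approach.

```bash
cat >> h.py <<'E'
AX=np.array([.558,.042])
def pose(s,r,z):
    """TCP pose, tool down, tool y along tangent, x along arm"""
    a=.45-s; d=np.array([np.sin(a),-np.cos(a)])
    zt=np.array([0,0,-1.]); xt=np.r_[d,0]; yt=np.cross(zt,xt)
    return np.r_[AX+r*d,z],R.from_matrix(np.c_[xt,yt,zt])
def rel(p0,R0,p,Rt): return np.round(np.r_[R0.inv().apply(p-p0),(R0.inv()*Rt).as_rotvec()],4)
E
python3 - <<'E'
from h import *
np.set_printoptions(precision=4,suppress=True)
s=get_state(); R0=R.from_rotvec(s["eef_rot"]); p0=s["tool_pos"]; print(R0.as_matrix())
p,Rt=pose(0,.1448,.2); p[:2]=(.6218,-.0878)
for f in(0,np.pi):
    print(rel(p0,R0,p,Rt*R.from_euler('z',f)))
E
```

```text
[[-0.9115  0.4113 -0.0011]
 [ 0.4113  0.9115 -0.0017]
 [ 0.0003 -0.002  -1.    ]]
[-0.603  -0.3986  0.005  -0.0005 -0.0026 -2.4446]
[-0.603  -0.3986  0.005  -0.002   0.0004  0.697 ]
```

Request:
{"api": "jog_arm", "payload": {"plan": [[[-0.02, -0.013, 0, 0, 0, 0.02, 0.6], [-0.05, -0.033, 0, 0, 0, 0.06, 0.6], [-0.08, -0.053, 0, 0, 0, 0.1, 0.6], [-0.11, -0.073, 0, 0, 0, 0.14, 0.6], [-0.14, -0.093, 0, 0, 0, 0.18, 0.6], [-0.17, -0.112, 0, 0, 0, 0.22, 0.6], [-0.2, -0.132, 0, 0, 0, 0.26, 0.6], [-0.23, -0.152, 0, 0, 0, 0.3, 0.6], [-0.26, -0.172, 0, 0, 0, 0.34, 0.6], [-0.29, -0.192, 0, 0, 0, 0.38, 0.6], [-0.32, -0.212, 0, 0, 0, 0.42, 0.6], [-0.35, -0.231, 0, 0, 0, 0.46, 0.6], [-0.38, -0.251, 0, 0, 0, 0.5, 0.6], [-0.41, -0.271, 0, 0, 0, 0.54, 0.6], [-0.44, -0.291, 0, 0, 0, 0.58, 0.6], [-0.47, -0.311, 0, 0, 0, 0.62, 0.6], [-0.5, -0.331, 0, 0, 0, 0.65, 0.6], [-0.53, -0.35, 0, 0, 0, 0.68, 0.6], [-0.56, -0.37, 0, 0, 0, 0.697, 0.6], [-0.585, -0.387, 0, 0, 0, 0.697, 0.6]]]}}

```text
time_s: 1.77
tool_pos: [0.6112, -0.0715, 0.2047]
eef_rot: [-1.672, -2.659, 0.001]
force: [0.7, 0.3, 0.9]
gripper_width: 0.0566
gripper_force: 0.0
```

```bash
python3 - <<'E'
from h import *
s=get_state(); R0=R.from_rotvec(s["eef_rot"]); p0=s["tool_pos"]
p,Rt=pose(0,.1448,.2); p[:2]=(.6218,-.0878)
print(s["time_s"],p0,s["force"],s["joint_positions"],rel(p0,R0,p,Rt*R.from_euler('z',np.pi)))
E
```

```text
1.7667 [ 0.6111531  -0.07146087  0.20468644] [0.70451714 0.31400265 0.89186501] [-2.56778224e-01  2.92245479e-01  1.43728171e+00 -3.13868439e-04
  1.41285073e+00 -7.05083464e-01] [-0.0193  0.0025  0.0047 -0.0008 -0.0003 -0.0016]
```

Request:
{"api": "jog_arm", "payload": {"plan": [[[-0.019, 0.002, 0.0, 0, 0, 0, 0.6], [-0.019, 0.002, 0.02, 0, 0, 0, 0.6], [-0.019, 0.002, 0.045, 0, 0, 0, 0.6], [-0.019, 0.002, 0.07, 0, 0, 0, 0.6], [-0.019, 0.002, 0.09, 0, 0, 0, 0.6], [-0.019, 0.002, 0.104, 0, 0, 0, 0.6], [-0.019, 0.002, 0.104, 0, 0, 0, 0.6], [-0.019, 0.002, 0.104, 0, 0, 0, 0.6]]]}}

```text
time_s: 2.43
tool_pos: [0.6195, -0.0851, 0.1]
eef_rot: [-1.668, -2.658, 0.001]
force: [0.3, -0.3, 0.3]
gripper_width: 0.0562
gripper_force: 0.0
```

```bash
python3 - <<'E'
from h import *
np.set_printoptions(precision=4,suppress=True)
s=get_state(); print(s["tool_pos"],s["force"],s["moment"],s["time_s"])
i=get_image("top"); j=get_image("side")
a=cv2.resize(i["pixels"][140:250,270:400],None,fx=3,fy=3,interpolation=2); b=cv2.resize(j["pixels"][140:250,250:380],None,fx=3,fy=3,interpolation=2)
cv2.imwrite("pics/grasp.png",np.hstack([a,b])[...,::-1])
E
```

```text
[ 0.6195 -0.0851  0.1   ] [ 0.2731 -0.3071  0.3313] [-0.0381 -0.0278  0.0348] 2.4333
```

View pics/grasp.png

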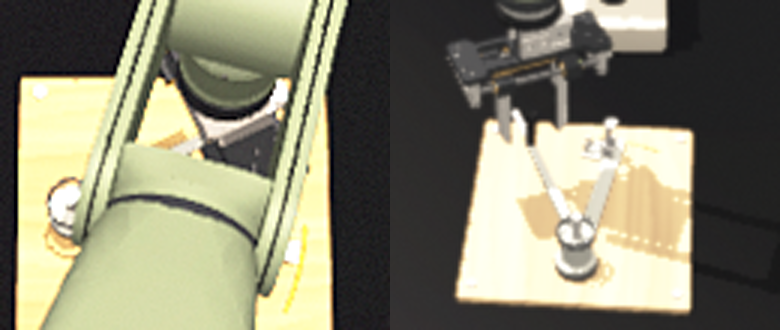

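The right-hand panel shows the post at (537,130), between the fingers at (505,115) and (560,105). I'll move 3 mm further out and close gently.

Request:
{"api": "jog_arm", "payload": {"plan": [[[-0.003, 0, 0, 0, 0, 0, 0.6], [-0.003, 0, 0, 0, 0, 0, 0.4], [-0.003, 0, 0, 0, 0, 0, 0.2], [-0.003, 0, 0, 0, 0, 0, 0.1], [-0.003, 0, 0, 0, 0, 0, 0.05], [-0.003, 0, 0, 0, 0, 0, 0.05], [-0.003, 0, 0, 0, 0, 0, 0.05], [-0.003, 0, 0, 0, 0, 0, 0.05]]], "squeeze": 6}}

```text
time_s: 3.2
tool_pos: [0.622, -0.088, 0.1014]
eef_rot: [-1.67, -2.661, -0.0]
force: [1.0, 1.5, 1.4]
gripper_width: 0.0135
gripper_force: 6.0
```

```bash
python3 - <<'E'
from h import *
np.set_printoptions(precision=4,suppress=True)
s=get_state(); R0=R.from_rotvec(s["eef_rot"]);print(s["tool_pos"],s["force"],"tool",R0.inv().apply(s["force"]),s["gripper_width"],s["gripper_force"],s["time_s"])
E
```

```text
[ 0.622  -0.088   0.1014] [1.0196 1.5044 1.3677] tool [ 0.9112  1.5727 -1.3674] 0.01349764773798692 6.012155190110207 3.2
```

```bash
python3 - <<'E'
from h import *
F=R.from_euler('z',np.pi)
p0,R0=pose(-.0,.1449,.1)
for s in np.r_[.02:.06:.02,.06:.741:.04,.74]:
    p,Rt=pose(s,.1449,.1); print(round(s,3),rel(p0,R0*F,p,Rt*F)[[0,1,5]])
E
```

```text
0.02 [ 0.     -0.0029  0.02  ]
0.04 [ 0.0001 -0.0058  0.04  ]
0.06 [ 0.0003 -0.0087  0.06  ]
0.1 [ 0.0007 -0.0145  0.1   ]
0.14 [ 0.0014 -0.0202  0.14  ]
0.18 [ 0.0023 -0.0259  0.18  ]
0.22 [ 0.0035 -0.0316  0.22  ]
0.26 [ 0.0049 -0.0373  0.26  ]
0.3 [ 0.0065 -0.0428  0.3   ]
0.34 [ 0.0083 -0.0483  0.34  ]
0.38 [ 0.0103 -0.0537  0.38  ]
0.42 [ 0.0126 -0.0591  0.42  ]
0.46 [ 0.0151 -0.0643  0.46  ]
0.5 [ 0.0177 -0.0695  0.5   ]
0.54 [ 0.0206 -0.0745  0.54  ]
0.58 [ 0.0237 -0.0794  0.58  ]
0.62 [ 0.027  -0.0842  0.62  ]
0.66 [ 0.0304 -0.0888  0.66  ]
0.7 [ 0.0341 -0.0933  0.7   ]
0.74 [ 0.0379 -0.0977  0.74  ]
0.74 [ 0.0379 -0.0977  0.74  ]
```

Request:
{"api": "jog_arm", "payload": {"plan": [[[0, 0, 0, 0, 0, 0, 0.05], [0, 0, 0, 0, 0, 0, 0.05], [0, 0, 0, 0, 0, 0, 0.05], [0, -0.0029, 0, 0, 0, 0.02, 0.05], [0.0003, -0.0087, 0, 0, 0, 0.06, 0.05], [0.0007, -0.0145, 0, 0, 0, 0.1, 0.05], [0.0014, -0.0202, 0, 0, 0, 0.14, 0.05], [0.0023, -0.0259, 0, 0, 0, 0.18, 0.05], [0.0035, -0.0316, 0, 0, 0, 0.22, 0.05], [0.0049, -0.0373, 0, 0, 0, 0.26, 0.05], [0.0065, -0.0428, 0, 0, 0, 0.3, 0.05], [0.0083, -0.0483, 0, 0, 0, 0.34, 0.05], [0.0083, -0.0483, 0, 0, 0, 0.34, 0.05], [0.0083, -0.0483, 0, 0, 0, 0.34, 0.05]]], "squeeze": 25}}

```text
time_s: 4.37
tool_pos: [0.5753, -0.1014, 0.1015]
eef_rot: [2.095, 2.34, 0.002]
force: [3.3, 1.4, -2.4]
gripper_width: 0.0136
gripper_force: 25.0
```

```bash
cat >> h.py <<'E'
def st():
    np.set_printoptions(precision=4,suppress=True)
    s=get_state(); R0=R.from_rotvec(s["eef_rot"]); d=s["tool_pos"][:2]-AX
    print("pos",s["tool_pos"],"F",s["force"],"tool F",R0.inv().apply(s["force"]),"w",s["gripper_width"],"t",s["time_s"])
    print("swing",.45-np.arctan2(d[0],-d[1]),"r",np.hypot(*d),"x dir ang",.45-np.arctan2(-R0.as_matrix()[0,0],R0.as_matrix()[1,0]))
E
python3 -c "from h import *;st()"
```

```text
pos [ 0.5753 -0.1014  0.1015] F [ 3.2509  1.3571 -2.4065] tool F [0.9903 3.3768 2.412 ] w 0.01361498646572629 t 4.3667
swing 0.32983161109633446 r 0.14445143066241828 x dir ang 0.33973169051862717
```

Request:
{"api": "jog_arm", "payload": {"plan": [[[0, -0.0029, 0, 0, 0, 0.02, 0.05], [0.0003, -0.0087, 0, 0, 0, 0.06, 0.05], [0.0007, -0.0145, 0, 0, 0, 0.1, 0.05], [0.0014, -0.0202, 0, 0, 0, 0.14, 0.05], [0.0023, -0.0259, 0, 0, 0, 0.18, 0.05], [0.0035, -0.0316, 0, 0, 0, 0.22, 0.05], [0.0049, -0.0373, 0, 0, 0, 0.26, 0.05], [0.0065, -0.0428, 0, 0, 0, 0.3, 0.05], [0.0083, -0.0483, 0, 0, 0, 0.34, 0.05], [0.0103, -0.0537, 0, 0, 0, 0.38, 0.05], [0.012, -0.0578, 0, 0, 0, 0.41, 0.05], [0.012, -0.0578, 0, 0, 0, 0.41, 0.05], [0.012, -0.0578, 0, 0, 0, 0.41, 0.05]]]}}

```text
time_s: 5.45
tool_pos: [0.5171, -0.0961, 0.1016]
eef_rot: [2.527, 1.864, 0.003]
force: [5.6, 1.4, -4.2]
gripper_width: 0.0134
gripper_force: 25.0
```

```bash
python3 - <<'E'
from h import *
st(); i=get_image("top"); j=get_image("side")
a=cv2.resize(i["pixels"][155:265,270:400],None,fx=3,fy=3,interpolation=2); b=cv2.resize(j["pixels"][140:250,250:380],None,fx=3,fy=3,interpolation=2)
cv2.imwrite("pics/back.png",np.hstack([a,b])[...,::-1])
E
```

```text
pos [ 0.5171 -0.0961  0.1016] F [ 5.6291  1.3793 -4.2326] tool F [2.9776 4.9604 4.2465] w 0.013365359814137397 t 5.45
swing 0.7379474619963508 r 0.14402442557065415 x dir ang 0.7497229456220538
```

View pics/back.png

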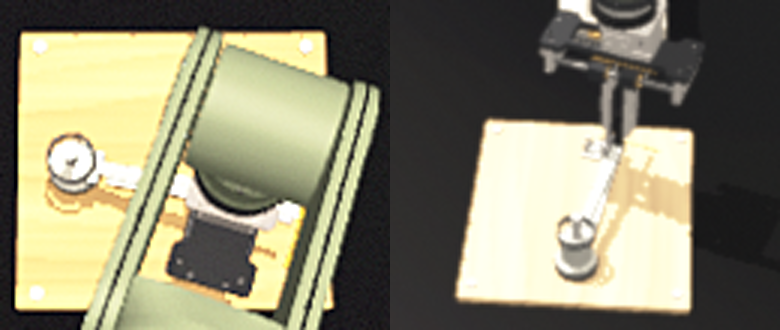

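At swing ≈ 0.74 the arm is past the catch and still tipped up. In the side panel the fingers with the post are at (620,120), behind the catch. Now I'll level it.

Request:
{"api": "jog_arm", "payload": {"plan": [[[-0.0005, 0, 0.002, 0, 0, 0, 0.05], [-0.001, 0, 0.004, 0, 0, 0, 0.05], [-0.0015, 0, 0.006, 0, 0, 0, 0.05], [-0.002, 0, 0.008, 0, 0, 0, 0.05], [-0.0025, 0, 0.01, 0, 0, 0, 0.05], [-0.003, 0, 0.012, 0, 0, 0, 0.05], [-0.0035, 0, 0.014, 0, 0, 0, 0.05], [-0.004, 0, 0.0155, 0, 0, 0, 0.05], [-0.004, 0, 0.0155, 0, 0, 0, 0.05], [-0.004, 0, 0.0155, 0, 0, 0, 0.05]]]}}

```text
time_s: 6.38
tool_pos: [0.5197, -0.1022, 0.09]
eef_rot: [2.521, 1.859, 0.009]
force: [4.2, -1.7, 9.0]
gripper_width: 0.0137
gripper_force: 25.0
```

```bash
python3 -c "from h import *;st()"
```

```text
pos [ 0.5197 -0.1022  0.09  ] F [ 4.1785 -1.7249  9.0144] tool F [-0.421   4.5981 -8.9652] w 0.013702422288731116 t 6.3833
swing 0.7095156298220708 r 0.14916213213841345 x dir ang 0.750198560281043
```

Request:
{"api": "jog_arm", "payload": {"plan": [[[0, -0.002, 0, 0, 0, 0, 0.05], [0, -0.004, 0.001, 0, 0, 0, 0.05], [0, -0.005, 0.0025, 0, 0, 0, 0.05], [0, -0.006, 0.004, 0, 0, 0, 0.05], [0, -0.006, 0.005, 0, 0, 0, 0.05], [0, -0.006, 0.006, 0, 0, 0, 0.05], [0, -0.006, 0.006, 0, 0, 0, 0.05]]]}}

```text
time_s: 6.97
tool_pos: [0.514, -0.102, 0.0843]
eef_rot: [2.519, 1.858, 0.006]
force: [3.2, -5.5, 11.0]
gripper_width: 0.0135
gripper_force: 25.0
```

```bash
python3 -c "from h import *;st()"
```

```text
pos [ 0.514  -0.102   0.0843] F [ 3.1812 -5.4621 11.0389] tool F [ -4.3216   4.7786 -10.9681] w 0.013529362348683684 t 6.9667
swing 0.7465541180683612 r 0.15053410435777045 x dir ang 0.7498101287110923
```

Request:
{"api": "jog_arm", "payload": {"plan": [[[0, 0, 0.001, 0, 0, 0, 0.05], [0, 0, 0.002, 0, 0, 0, 0.05], [0, 0, 0.003, 0, 0, 0, 0.05], [0, 0, 0.003, 0, 0, 0, 0.05], [0, 0, 0.003, 0, 0, 0, 0.05]]]}}

```text
time_s: 7.38
tool_pos: [0.5153, -0.1027, 0.0827]
eef_rot: [2.517, 1.857, 0.008]
force: [3.7, -5.1, 14.2]
gripper_width: 0.0138
gripper_force: 25.0
```

```bash
python3 - <<'E'
from h import *
st(); j=get_image("side")
save(j,"level",(295,155,345,225),8)
P=np.array([[at_d(j,u,v) for u in range(295,345)] for v in range(165,200)])
q=P.reshape(-1,3); q=q[(q[:,2]>.045)&(q[:,2]<.1)&(q[:,1]<-.118)]; print(q[np.argsort(q[:,0])])
E
```

```text
pos [ 0.5153 -0.1027  0.0827] F [ 3.6984 -5.1402 14.1978] tool F [ -3.8832   5.255  -14.1061] w 0.013759191105628345 t 7.3833
swing 0.7366846575436334 r 0.15086186242286653 x dir ang 0.7496653608651374
[[ 0.5366 -0.139   0.0476]]
```

View pics/level.png

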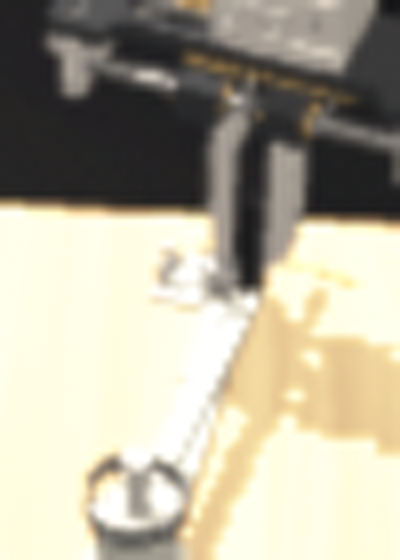

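The fingers hide the catch in this view, and the arm bar runs from (245,295) to (150,450). I'll check the bar's height profile with depth.

```bash
python3 - <<'E'
from h import *
j=get_image("side")
P=np.array([at_d(j,u,v) for u in range(300,340) for v in range(180,225)])
q=P[(P[:,2]>.05)&(P[:,2]<.09)&(P[:,1]<.02)&(P[:,1]>-.1)]
r=np.hypot(*(q[:,:2]-AX).T)
for a in range(20,150,15):
    m=(r>=a/1e3)&(r<(a+15)/1e3); print(a,m.sum(),np.median(q[m],0) if m.any() else "")
c=np.polyfit(r,q[:,2],1); print(c)
l=np.polyfit(q[:,1],q[:,0],1); print(l,"swing",.45+np.arctan(l[0]))
i=get_image("top")
P=np.array([at_d(i,u,v) for u in range(295,365) for v in range(200,240)])
q=P[(P[:,2]>.055)&(P[:,2]<.09)]; r=np.hypot(*(q[:,:2]-AX).T); 
for a in range(20,220,15):
    m=(r>=a/1e3)&(r<(a+15)/1e3); print(a,m.sum(),np.median(q[m],0) if m.any() else "")
E
```

```text
20 3 [0.55019081 0.01233856 0.06542152]
35 12 [0.54541293 0.00109057 0.06362036]
50 11 [ 0.54114158 -0.01188519  0.06182967]
65 13 [ 0.53771313 -0.02505929  0.06295192]
80 14 [ 0.5319501  -0.04088831  0.06343361]
95 12 [ 0.52715802 -0.0542704   0.06368501]
110 12 [ 0.52424939 -0.0708373   0.06213811]
125 15 [ 0.51977149 -0.0888298   0.06130522]
140 20 [ 0.51626971 -0.09528195  0.08150261]
[0.08904649 0.05664578]
[0.29070545 0.54507843] swing 0.7329080233669305
20 68 [0.55010708 0.0208899  0.06544463]
35 25 [0.54494474 0.00216371 0.06501312]
50 26 [ 0.54160822 -0.01290912  0.06550553]
65 12 [ 0.5379315 -0.0225263  0.0645521]
80 0 
95 14 [ 0.52782738 -0.05950861  0.0633058 ]
110 11 [ 0.52500075 -0.06627784  0.06489133]
125 0 
140 0 
155 0 
170 0 
185 0 
200 3 [ 0.49991197 -0.15127768  0.06148025]
215 0
```

The bar is level at about 64 mm and swing is ≈ 0.735, roughly 20 mm behind the rest. Now I'll ease it forward.

Request:
{"api": "jog_arm", "payload": {"plan": [[[0, 0.001, 0, 0, 0, -0.007, 0.05], [0, 0.0025, 0, 0, 0, -0.016, 0.05], [0, 0.004, 0, 0, 0, -0.026, 0.05], [0.0001, 0.0055, 0, 0, 0, -0.036, 0.05], [0.0002, 0.007, 0, 0, 0, -0.046, 0.05], [0.0003, 0.0085, 0, 0, 0, -0.056, 0.05], [0.0003, 0.0095, 0, 0, 0, -0.063, 0.05], [0.0003, 0.0095, 0, 0, 0, -0.063, 0.05], [0.0003, 0.0095, 0, 0, 0, -0.063, 0.05]]]}}

```text
time_s: 8.28
tool_pos: [0.5245, -0.1052, 0.0828]
eef_rot: [2.457, 1.935, 0.007]
force: [4.7, -5.2, 13.3]
gripper_width: 0.0136
gripper_force: 25.0
```

```bash
python3 -c "from h import *;st()"
```

```text
pos [ 0.5245 -0.1052  0.0828] F [ 4.7177 -5.1554 13.3265] tool F [ -3.9748   5.9819 -13.223 ] w 0.013550659542267264 t 8.2833
swing 0.6738167369353715 r 0.15094378242743287 x dir ang 0.6867459655855914
```

Request:
{"api": "jog_arm", "payload": {"plan": [[[0, 0.001, 0, 0, 0, -0.007, 0.05], [0, 0.002, 0, 0, 0, -0.013, 0.05], [0, 0.003, 0, 0, 0, -0.02, 0.05], [0, 0.003, 0, 0, 0, -0.02, 0.05], [0, 0.003, 0, 0, 0, -0.02, 0.05]]]}}

```text
time_s: 8.7
tool_pos: [0.5274, -0.1058, 0.0828]
eef_rot: [2.437, 1.959, 0.007]
force: [3.1, -5.0, 14.8]
gripper_width: 0.0134
gripper_force: 25.0
```

```bash
python3 -c "from h import *;st()"
```

```text
pos [ 0.5274 -0.1058  0.0828] F [ 3.0994 -4.9566 14.8392] tool F [ -4.2547   4.3003 -14.7574] w 0.013406748376454988 t 8.7
swing 0.654034449713022 r 0.15093619183851248 x dir ang 0.6667470585676023
```

Request:
{"api": "jog_arm", "payload": {"plan": [[[0, 0.0005, 0, 0, 0, -0.003, 0.05], [0, 0.001, 0, 0, 0, -0.007, 0.05], [0, 0.001, 0, 0, 0, -0.007, 0.05], [0, 0.001, 0, 0, 0, -0.007, 0.05]]]}}

```text
time_s: 9.03
tool_pos: [0.5284, -0.106, 0.0828]
eef_rot: [2.431, 1.968, 0.007]
force: [4.1, -6.0, 13.8]
gripper_width: 0.0138
gripper_force: 25.0
```

```bash
python3 -c "from h import *;st()"
```

```text
pos [ 0.5284 -0.106   0.0828] F [ 4.0681 -6.0014 13.826 ] tool F [ -5.0992   5.4206 -13.7237] w 0.013792199775931128 t 9.0333
swing 0.6475721525750029 r 0.15095898220200854 x dir ang 0.659753328526504
```

Request:
{"api": "jog_arm", "payload": {"plan": [[[0, 0.0005, 0, 0, 0, -0.003, 0.05], [0, 0.001, 0, 0, 0, -0.007, 0.05], [0, 0.001, 0, 0, 0, -0.007, 0.05], [0, 0.001, 0, 0, 0, -0.007, 0.05]]]}}

```text
time_s: 9.37
tool_pos: [0.5293, -0.1062, 0.0828]
eef_rot: [2.424, 1.976, 0.007]
force: [4.7, -5.1, 14.3]
gripper_width: 0.0132
gripper_force: 25.0
```

```bash
python3 -c "from h import *;st()"
```

```text
pos [ 0.5293 -0.1062  0.0828] F [ 4.7136 -5.0672 14.2521] tool F [ -4.0936   5.8344 -14.1498] w 0.01320096569551385 t 9.3667
swing 0.6411221752287707 r 0.15095044235277222 x dir ang 0.6527665670535527
```

Request:
{"api": "jog_arm", "payload": {"plan": [[[0, 0.0005, 0, 0, 0, -0.003, 0.05], [0, 0.001, 0, 0, 0, -0.007, 0.05], [0, 0.001, 0, 0, 0, -0.007, 0.05], [0, 0.001, 0, 0, 0, -0.007, 0.05]]]}}

```text
time_s: 9.7
tool_pos: [0.5303, -0.1064, 0.0828]
eef_rot: [2.417, 1.985, 0.007]
force: [3.1, -4.0, 13.5]
gripper_width: 0.0128
gripper_force: 25.0
```

```bash
python3 -c "from h import *;st()"
```

```text
pos [ 0.5303 -0.1064  0.0828] F [ 3.1197 -3.9564 13.5482] tool F [ -3.3504   4.0176 -13.4749] w 0.012767905271997278 t 9.7
swing 0.6343509114702782 r 0.15098685750750745 x dir ang 0.6458107575812326
```

Request:
{"api": "jog_arm", "payload": {"plan": [[[0, 0.0004, 0, 0, 0, -0.003, 0.05], [0, 0.0007, 0, 0, 0, -0.005, 0.05], [0, 0.0007, 0, 0, 0, -0.005, 0.05], [0, 0.0007, 0, 0, 0, -0.005, 0.05]]]}}

```text
time_s: 10.03
tool_pos: [0.531, -0.1065, 0.0828]
eef_rot: [2.412, 1.991, 0.007]
force: [3.9, -4.7, 13.9]
gripper_width: 0.0136
gripper_force: 25.0
```

```bash
python3 -c "from h import *;st()"
```

```text
pos [ 0.531  -0.1065  0.0828] F [ 3.8529 -4.7266 13.9312] tool F [ -3.9904   4.8715 -13.8423] w 0.013596381579695007 t 10.0333
swing 0.6298296305887182 r 0.1509768973155049 x dir ang 0.6407444950337715
```

Request:
{"api": "jog_arm", "payload": {"plan": [[[0, 0, 0, 0, 0, 0, 0.05]]]}}

```text
time_s: 10.12
tool_pos: [0.531, -0.1065, 0.0828]
eef_rot: [2.412, 1.991, 0.007]
force: [3.8, -5.0, 14.1]
gripper_width: 0.0139
gripper_force: 25.0
```

```bash
python3 -c "from h import *;st()"
```

```text
pos [ 0.531  -0.1065  0.0828] F [ 3.8206 -4.9731 14.1024] tool F [ -4.2385   4.8893 -14.0119] w 0.013861094159702953 t 10.1167
swing 0.6298855860037351 r 0.15095424605223995 x dir ang 0.6408033721707653
```

Request:
{"api": "jog_arm", "payload": {"plan": [[[0, 0.0004, 0, 0, 0, -0.003, 0.05], [0, 0.0007, 0, 0, 0, -0.005, 0.05], [0, 0.0007, 0, 0, 0, -0.005, 0.05], [0, 0.0007, 0, 0, 0, -0.005, 0.05]]]}}

```text
time_s: 10.45
tool_pos: [0.5312, -0.1066, 0.0828]
eef_rot: [2.407, 1.997, 0.006]
force: [2.3, -3.8, 15.2]
gripper_width: 0.0135
gripper_force: 25.0
```

```bash
python3 -c "from h import *;st()"
```

```text
pos [ 0.5312 -0.1066  0.0828] F [ 2.275  -3.8303 15.2308] tool F [ -3.4321   3.1359 -15.1727] w 0.013466989681644923 t 10.45
swing 0.6285646848792668 r 0.1509588710269699 x dir ang 0.6357287676637723
```

Contact: the position stalled at swing ≈ 0.628, as measured by eye, and the tangential force is dropping. I'll ease on slightly so that the catch takes the load.

Request:
{"api": "jog_arm", "payload": {"plan": [[[0, 0.0002, 0, 0, 0, 0, 0.05], [0, 0.0005, 0, 0, 0, 0, 0.05], [0, 0.0005, 0, 0, 0, 0, 0.05], [0, 0.0005, 0, 0, 0, 0, 0.05]]]}}

```text
time_s: 10.78
tool_pos: [0.5312, -0.1066, 0.0828]
eef_rot: [2.408, 1.998, 0.005]
force: [1.2, -5.0, 15.5]
gripper_width: 0.0133
gripper_force: 25.0
```

```bash
python3 -c "from h import *;st()"
```

```text
pos [ 0.5312 -0.1066  0.0828] F [ 1.239  -5.0165 15.4701] tool F [ -4.7905   2.3241 -15.4167] w 0.0133359951491412 t 10.7833
swing 0.6282764575277688 r 0.15095932212124175 x dir ang 0.6357475718990304
```

Request:
{"api": "jog_arm", "payload": {"plan": [[[0, 0, 0, 0, 0, 0, 0.05]]]}}

```text
time_s: 10.87
tool_pos: [0.5313, -0.1066, 0.0828]
eef_rot: [2.408, 1.998, 0.005]
force: [1.3, -4.7, 15.7]
gripper_width: 0.0133
gripper_force: 25.0
```

```bash
python3 -c "from h import *;st()"
```

```text
pos [ 0.5313 -0.1066  0.0828] F [ 1.33   -4.7167 15.7304] tool F [ -4.4807   2.3623 -15.6782] w 0.013348624377128956 t 10.8667
swing 0.6280799012304926 r 0.15096883956386653 x dir ang 0.6357251427952363
```

Request:
{"api": "jog_arm", "payload": {"plan": [[[0, 0, -0.0005, 0, 0, 0, 0.05], [0, 0, -0.001, 0, 0, 0, 0.05], [0, 0, -0.0015, 0, 0, 0, 0.05], [0, 0, -0.002, 0, 0, 0, 0.05], [0, 0, -0.002, 0, 0, 0, 0.05]]]}}

```text
time_s: 11.28
tool_pos: [0.5309, -0.1062, 0.0835]
eef_rot: [2.409, 1.998, 0.005]
force: [4.1, -5.1, 9.9]
gripper_width: 0.0134
gripper_force: 25.0
```

```bash
python3 -c "from h import *;st()"
```

```text
pos [ 0.5309 -0.1062  0.0835] F [ 4.0962 -5.1007  9.9024] tool F [-4.3079  5.0784 -9.8237] w 0.013381432889436136 t 11.2833
swing 0.6306527384019454 r 0.15067794599978976 x dir ang 0.6358356628730306
```

Request:
{"api": "jog_arm", "payload": {"plan": [[[0, 0.0004, 0, 0, 0, 0, 0.05], [0, 0.0008, 0, 0, 0, 0, 0.05], [0, 0.0012, 0, 0, 0, 0, 0.05], [0, 0.0012, -0.0005, 0, 0, 0, 0.05], [0, 0.0014, -0.001, 0, 0, 0, 0.05], [0, 0.0016, -0.0015, 0, 0, 0, 0.05], [0, 0.0016, -0.0015, 0, 0, 0, 0.05], [0, 0.0016, -0.0015, 0, 0, 0, 0.05]]]}}

```text
time_s: 11.95
tool_pos: [0.5313, -0.1061, 0.0842]
eef_rot: [2.41, 2.0, 0.002]
force: [2.5, -4.2, 8.5]
gripper_width: 0.0135
gripper_force: 25.0
```

```bash
python3 -c "from h import *;st()"
```

```text
pos [ 0.5313 -0.1061  0.0842] F [ 2.4713 -4.1692  8.5183] tool F [-3.6845  3.269  -8.4728] w 0.013456658053689964 t 11.95
swing 0.628606564753011 r 0.15053550320538223 x dir ang 0.6355745538878594
```

Request:
{"api": "jog_arm", "payload": {"plan": [[[-0.0003, 0.0003, -0.0005, 0, 0, 0, 0.05], [-0.0006, 0.0006, -0.001, 0, 0, 0, 0.05], [-0.0009, 0.0009, -0.0015, 0, 0, 0, 0.05], [-0.0012, 0.0012, -0.002, 0, 0, 0, 0.05], [-0.0012, 0.0012, -0.002, 0, 0, 0, 0.05], [-0.0012, 0.0012, -0.002, 0, 0, 0, 0.05]]]}}

```text
time_s: 12.45
tool_pos: [0.5312, -0.1059, 0.0849]
eef_rot: [2.413, 2.002, 0.003]
force: [2.8, -1.3, 6.8]
gripper_width: 0.0139
gripper_force: 25.0
```

```bash
python3 -c "from h import *;st()"
```

```text
pos [ 0.5312 -0.1059  0.0849] F [ 2.8353 -1.2803  6.8499] tool F [-0.7534  3.0635 -6.8298] w 0.013866703566030905 t 12.45
swing 0.6291577413414147 r 0.150342696735983 x dir ang 0.6355981169849767
```

Request:
{"api": "jog_arm", "payload": {"plan": [[[0, 0.0004, -0.0005, 0, 0, 0, 0.05], [0, 0.0008, -0.001, 0, 0, 0, 0.05], [0, 0.0012, -0.0015, 0, 0, 0, 0.05], [0, 0.0015, -0.002, 0, 0, 0, 0.05], [0, 0.0015, -0.002, 0, 0, 0, 0.05], [0, 0.0015, -0.002, 0, 0, 0, 0.05]]]}}

```text
time_s: 12.95
tool_pos: [0.5312, -0.1057, 0.0854]
eef_rot: [2.415, 2.004, 0.0]
force: [2.9, -3.1, 6.6]
gripper_width: 0.0138
gripper_force: 25.0
```

```bash
python3 -c "from h import *;st()"
```

```text
pos [ 0.5312 -0.1057  0.0854] F [ 2.8964 -3.0965  6.5516] tool F [-2.5227  3.4372 -6.5362] w 0.013826870561019089 t 12.95
swing 0.6294778474895338 r 0.15006772474991126 x dir ang 0.6357012224636059
```

Request:
{"api": "jog_arm", "payload": {"plan": [[[0, 0.0005, -0.0005, 0, 0, 0, 0.05], [-0.0003, 0.001, -0.001, 0, 0, 0, 0.05], [-0.0006, 0.0014, -0.0015, 0, 0, 0, 0.05], [-0.0008, 0.0018, -0.002, 0, 0, 0, 0.05], [-0.0008, 0.0018, -0.002, 0, 0, 0, 0.05], [-0.0008, 0.0018, -0.002, 0, 0, 0, 0.05]]]}}

```text
time_s: 13.45
tool_pos: [0.5313, -0.1054, 0.0861]
eef_rot: [-2.418, -2.005, 0.001]
force: [2.5, -3.3, 2.8]
gripper_width: 0.0139
gripper_force: 25.0
```

```bash
python3 -c "from h import *;st()"
```

```text
pos [ 0.5313 -0.1054  0.0861] F [ 2.4646 -3.3178  2.7622] tool F [-2.805   3.0332 -2.7645] w 0.013891740068496115 t 13.45
swing 0.6293142203529193 r 0.14979400973717136 x dir ang 0.6359757591752513
```

Request:
{"api": "jog_arm", "payload": {"plan": [[[-0.0005, 0.0003, 0, 0, 0, 0, 0.05], [-0.001, 0.0006, -0.0005, 0, 0, 0, 0.05], [-0.001, 0.0009, -0.0005, 0, 0, 0, 0.05], [-0.001, 0.0009, -0.0005, 0, 0, 0, 0.05], [-0.001, 0.0009, -0.0005, 0, 0, 0, 0.05]]]}}

```text
time_s: 13.87
tool_pos: [0.5313, -0.1055, 0.0861]
eef_rot: [-2.416, -2.004, 0.001]
force: [1.9, 2.3, 0.5]
gripper_width: 0.013
gripper_force: 25.0
```

```bash
python3 - <<'E'
from h import *
st()
j=get_image("side")
P=np.array([at_d(j,u,v) for u in range(300,340) for v in range(180,225)])
q=P[(P[:,2]>.05)&(P[:,2]<.09)&(P[:,1]<.02)&(P[:,1]>-.1)]
r=np.hypot(*(q[:,:2]-AX).T)
for a in range(20,140,20):
    m=(r>=a/1e3)&(r<(a+20)/1e3); print(a,m.sum(),np.median(q[m],0) if m.any() else "")
i=get_image("top")
P=np.array([at_d(i,u,v) for u in range(295,375) for v in range(200,240)])
q=P[(P[:,2]>.05)&(P[:,2]<.09)&(P[:,1]<-.12)]; print(q)
E
```

```text
pos [ 0.5313 -0.1055  0.0861] F [1.8999 2.3054 0.5035] tool F [ 2.6177  1.4396 -0.5031] w 0.01302788708142021 t 13.8667
swing 0.628915043792564 r 0.14986379039962078 x dir ang 0.635947347538342
20 7 [0.5533 0.0065 0.0656]
40 16 [ 0.5494 -0.0082  0.0638]
60 16 [ 0.5454 -0.0278  0.0646]
80 18 [ 0.5427 -0.0482  0.0663]
100 11 [ 0.537  -0.0661  0.0658]
120 15 [ 0.5342 -0.0844  0.0677]
[[ 0.5189 -0.1592  0.067 ]
 [ 0.5214 -0.1618  0.0686]
 [ 0.5185 -0.1615  0.0703]]
```

The bar is slightly raised with the nose top at about 67 mm, so the nose sits up under the lip. The catch carries the load (tool forces ~0.5 to 2.6 N). I'll soften the grip, then open.

Request:
{"api": "jog_arm", "payload": {"plan": [[[0, 0, 0, 0, 0, 0, 0.05], [0, 0, 0, 0, 0, 0, 0.05], [0, 0, 0, 0, 0, 0, 0.05]]], "squeeze": 6}}

```text
time_s: 14.22
tool_pos: [0.5313, -0.1056, 0.0862]
eef_rot: [-2.416, -2.003, 0.001]
force: [0.2, 3.9, -1.8]
gripper_width: 0.014
gripper_force: 6.0
```

```bash
python3 -c "from h import *;st()"
```

```text
pos [ 0.5313 -0.1056  0.0862] F [ 0.2424  3.8587 -1.8084] tool F [ 3.834  -0.4714  1.8158] w 0.013992008023144667 t 14.2167
swing 0.6286532196908693 r 0.1500185652549591 x dir ang 0.6361876529084292
```

Request:
{"api": "jog_arm", "payload": {"plan": [[[0.0005, -0.0004, 0, 0, 0, 0, 0.05], [0.0005, -0.0004, 0, 0, 0, 0, 0.2], [0.0005, -0.0004, 0, 0, 0, 0, 0.4], [0.0005, -0.0004, 0, 0, 0, 0, 0.6], [0.0005, -0.0004, 0, 0, 0, 0, 0.6], [0.0005, -0.0004, 0, 0, 0, 0, 0.6], [0.0005, -0.0004, 0, 0, 0, 0, 0.6]]]}}

```text
time_s: 14.8
tool_pos: [0.5321, -0.1063, 0.0871]
eef_rot: [2.418, 2.005, -0.0]
force: [1.2, -0.4, 0.1]
gripper_width: 0.0485
gripper_force: 0.0
```

```bash
python3 - <<'E'
from h import *
st()
i=get_image("top"); j=get_image("side")
a=cv2.resize(i["pixels"][155:265,270:400],None,fx=3,fy=3,interpolation=2); b=cv2.resize(j["pixels"][140:250,250:380],None,fx=3,fy=3,interpolation=2)
cv2.imwrite("pics/open.png",np.hstack([a,b])[...,::-1])
E
```

```text
pos [ 0.5321 -0.1063  0.0871] F [ 1.2214 -0.376   0.1063] tool F [-0.1435  1.27   -0.1059] w 0.048545259303319224 t 14.8
swing 0.6227024634196622 r 0.1505083276795683 x dir ang 0.6361681337819216
```

View pics/open.png

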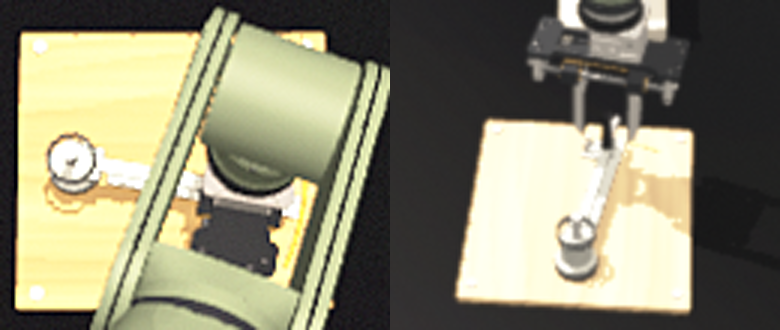

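The arm held: the post is at (608,128), free between the open fingers at (580,110) and (633,110). I'll lift straight up, clear of everything.

Request:
{"api": "jog_arm", "payload": {"plan": [[[0, 0, -0.005, 0, 0, 0, 0.6], [0, 0, -0.015, 0, 0, 0, 0.6], [0, 0, -0.03, 0, 0, 0, 0.6], [0, 0, -0.05, 0, 0, 0, 0.6], [0, 0, -0.075, 0, 0, 0, 0.6], [0, 0, -0.1, 0, 0, 0, 0.6], [0, 0, -0.125, 0, 0, 0, 0.6], [0, 0, -0.14, 0, 0, 0, 0.6], [0, 0, -0.14, 0, 0, 0, 0.6], [0, 0, -0.14, 0, 0, 0, 0.6], [0, 0, -0.14, 0, 0, 0, 0.6], [0, 0, -0.14, 0, 0, 0, 0.6]]]}}

```text
time_s: 15.9
tool_pos: [0.5309, -0.1056, 0.2252]
eef_rot: [-2.416, -2.004, 0.003]
force: [-1.1, -0.3, 0.1]
gripper_width: 0.0565
gripper_force: 0.0
```

```bash
python3 - <<'E'
from h import *
st()
j=get_image("side"); save(j,"final",(265,165,365,255),6)
E
```

```text
pos [ 0.5309 -0.1056  0.2252] F [-1.0661 -0.3128  0.0707] tool F [-0.5045 -0.9901 -0.0677] w 0.05648401816172798 t 15.9
swing 0.6315094392499996 r 0.15009734146348502 x dir ang 0.63602435524002
```

View pics/final.png

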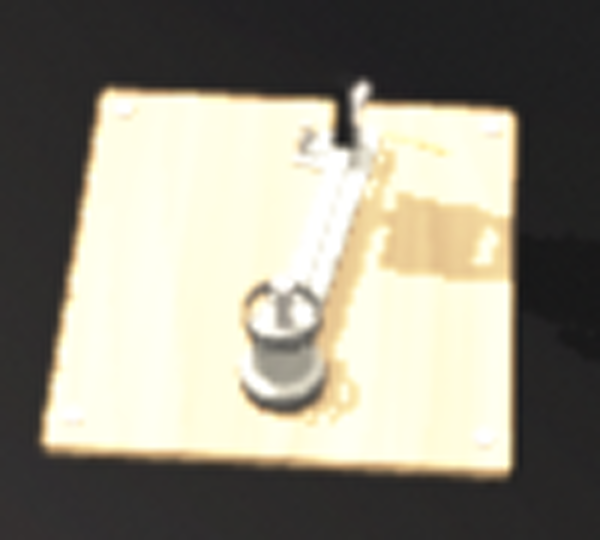

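The arm is held cocked, with the post at (345,120) and the nose at the catch at (360,95). The gripper is well clear, so I'll hand the job in.

```bash
python3 -c "
from workcell import *
print(close_job())"
```

```text
the job is handed in; nothing more can be done
None
```

The kicker is cocked and handed in: its nose sits under the catch's lip at swing ≈ 0.63 and the catch carries the arm; the gripper is clear above it, and the arm never flew forward or touched anything else on the bench.

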